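Nest the empty parts cups in their pots, blue set then red set

ROBOT

A 6-joint arm with a two-finger parallel gripper is mounted at the origin on a cart in front of the work surface, level with it; the furniture and walls round the work are solid. World frame = base frame: x ahead of the robot, y to its left, z up, the work surface at z = 0. Lengths are in m, angles in rad, forces in N, time in s.
With the tool pointing down it reaches from about 0.35 to 0.775 m from the base axis. Payload 5.5 kg.
Tool frame: the origin (TCP) lies between the finger pads; the fingertips stand 11 mm ahead of it and the grasp point (between the pads) lies 8 mm behind it (tips_ahead is the distance from the TCP to the fingertips, in m); z points along the fingers, y is the line along which they close (so a half turn about z gives the same grasp; the last joint's range is limited). The gripper opens to 85 mm and grips with 20 to 120 N. Pads are 22 mm wide; open, the fingers measure 114 mm over their backs; the gripper's body (76 mm by 85 mm) begins 54 mm behind the grasp point. The pads swing forward as they close: fully open they stand 13 mm farther back than shut.
Start: joints at [-1.28, 0.313, 0.046, 1.304, 0, 1.431], TCP at [0.24, -0.523, 0.242] pointing down, gripper open.
Joint ranges: [-2.76, 2.76], [-0.86, 1.69], [-1.03, 1.26], [-2.2, 2.34], [-1.47, 1.5], [-3.14, 3.14]. Speed limits (rad/s): [2.57, 2.57, 3.14, 3.14, 3.14, 3.14].

INTERFACE

Orientations are given as a unit quaternion [w, x, y, z].
In Python, from workcell import * gives the robot as it stands. The module is installed in compiled form; this text tells all that it offers.
- The arm moves only by the tool jog_arm, never from a script. Its argument "moves" is a list of rows, each an object with "fingers": the closure, from 0 (fully open) to 1 (shut); "slide": the shift along the tool's x, y, z in mm, a list of three; "angular": the turn, a rotation vector about the tool's x, y, z in degrees, a list of three. A call has 1 to 10 rows; each row is the pose to reach, as a shift and turn from the pose commanded when the call began, along the tool's axes at that moment; what a row does not reach only later rows make up. A row lasts 1/12 s, in which the tool goes at most 41.7 mm and 7.16 degrees, less where a joint would pass 70% of its speed; a pose out of reach is approached as far as the arm can. A call with a gripper value outside its range is refused whole. The fingers move at their own pace and stop on an object; "squeeze" is the grip in N (left out, the last holds). Time passes only in rows, so rows that repeat a pose let the fingers close. It gives the time, the measured TCP pose, the force, the opening and the grip force at its end, in the units of the state.
- get_state(): the state, without advancing time (a new reading comes with each control period).
- read_camera(name): name is "scene" or "side" or "wrist"; returns a dict with "color" (384x512x3 uint8, red, green, blue), "fovy" (degrees; the focal length in pixels is half the picture's height over the tangent of half this angle, whatever the lens; pixels are square), "cx", "cy" (the principal point, pixels), "D" ([k1, k2, p1, p2, k3] as OpenCV has them; the pictures are not rectified), "world_from_camera" (4x4, takes a point from camera to world coordinates); the wrist camera has in their place "tool_from_camera" (4x4, takes a point from camera to tool coordinates, whose origin is the TCP and whose axes are the flange's). Camera axes: x right, y down, z forward; pixel columns grow to the right and rows downward; lengths in m; the calibration is good to about 2 mm. A picture is of the moment at which its call begins: read the wrist's pose just before it. There is no depth.
- hand_in(): hands the job in; it is judged then, once.
Trained networks look in a picture, given as the dict that the camera call returned (one of the last four; its "shot" number tells which), for a name from the list of things; names that differ only in an ending like _2 or _b are one class to them, and where a whole thing is asked for, a point or a joint stands for the part that bears it (a point fixed in the world has none). Each returns a list of dicts, best first, with "p" (0 to 1); they miss things now and then, are a little off and sometimes report something else, mostly with a low value. They report only what shows in the picture. A call takes as long as a camera call. They do not tell look-alikes from the thing itself.
- look_for(target, picture): "point" ([column, row] in pixels, amid what is visible of it).
- tip_of(target, picture): "point" ([column, row] in pixels: a listed point, or the origin of a listed thing).
The state is a dict: "clock": time; "joint_pos": joint angles; "qvel": joint speeds; "tau": joint torques, N m; "tcp_pos": TCP position; "orientation": TCP orientation; "wrist_force": force on the tool from outside, world axes, zero at the start; "ft_torque": the same for the moment, N m; "finger_gap": finger opening in m; "grip_force": force on a finger pad.
Only numpy, scipy, OpenCV 4.12 (cv2) and the standard library are available. Lean on these libraries where they do the work, as an engineer would, in place of code of your own. Each camera call takes 0.05 s, during which the arm holds its last target. There are 200 camera calls.

TASK

The parts cups are empty: nest them away by colour and from large to small. Do the blue set first: stand the middle-sized blue cup in the large blue pot, then the small blue cup inside that; after that nest the red set in the large red pot in the same way, every cup upright and all the way down on the floor of the one round it. Leave the timer, the white carton, the tape roll and the marker lying among them where they are.

Things in the scene. Friction and masses are not known exactly. Their poses are not given: they have to be found in the camera images.
- blue_pot_floor (a point): The large blue pot, screwed down to the bench and not to be moved: round, open at the top, 40 mm high, mouth 79 mm wide inside (85 mm outside), inner floor 68 mm wide, on a 102 mm flange 4 mm thick. The point is the centre of its inner floor, 6 mm above the bench; z up.
- blue_mid_c (a point): The middle-sized blue cup: loose, empty, round, open at the top, 76 mm high; a straight collar 60 mm in outside diameter over its upper 28 mm (grip it there), tapering below to a 54 mm foot; mouth 55 mm wide inside, inner floor 4 mm above its underside; about 0.09 kg. It starts upright on the bench. The point is its centre, 38 mm above its underside; z is its axis, up. Standing in its pot its rim is 82 mm above the bench, 42 mm above the pot's rim.
- blue_small_c (a point): The small blue cup: loose, empty, round, slender, open at the top, 108 mm high; a straight collar 38 mm in outside diameter over its upper 28 mm (grip it there), tapering below to a 34 mm foot; about 0.06 kg. It starts upright on the bench. The point is its centre, 54 mm above its underside; z is its axis, up. Standing in the middle cup in the pot its rim is 118 mm above the bench, 36 mm above the middle cup's rim.
- red_pot_floor (a point): The large red pot, screwed down to the bench and not to be moved: round, open at the top, 40 mm high, mouth 79 mm wide inside (85 mm outside), inner floor 68 mm wide, on a 102 mm flange 4 mm thick. The point is the centre of its inner floor, 6 mm above the bench; z up.
- red_mid_c (a point): The middle-sized red cup: loose, empty, round, open at the top, 76 mm high; a straight collar 60 mm in outside diameter over its upper 28 mm (grip it there), tapering below to a 54 mm foot; mouth 55 mm wide inside, inner floor 4 mm above its underside; about 0.09 kg. It starts upright on the bench. The point is its centre, 38 mm above its underside; z is its axis, up. Standing in its pot its rim is 82 mm above the bench, 42 mm above the pot's rim.
- red_small_c (a point): The small red cup: loose, empty, round, slender, open at the top, 108 mm high; a straight collar 38 mm in outside diameter over its upper 28 mm (grip it there), tapering below to a 34 mm foot; about 0.06 kg. It starts upright on the bench. The point is its centre, 54 mm above its underside; z is its axis, up. Standing in the middle cup in the pot its rim is 118 mm above the bench, 36 mm above the middle cup's rim.
- timer_c (a point): Bystander, to be left alone: beige panel timer with a dark round socket plug, lying on its side, 47 x 84 x 48 mm, long side along its y. The point is its centre, 24 mm up.
- carton_c (a point): Bystander, to be left alone: small white printed carton, 37 x 66 x 56 mm, long side along its y. The point is its centre, 28 mm up.
- tape_c (a point): Bystander, to be left alone: roll of green masking tape lying flat, 105 mm across, 21 mm high. The point is its centre, 10 mm up.
- marker_c (a point): Bystander, to be left alone: black-capped white felt marker lying on the bench, 127 mm long along its y, 17 mm thick. The point is its centre, 8 mm up.
Mind the look-alikes: they are no part of the job. Leave any green look-alike of the part that bears blue_small_c alone.

How it is judged:
By the outcome, as a careful person would: the job done as asked, in the order asked, and still so for the second after the job is handed in, with the robot touching nothing.
It also fails if it takes over 106 s, if anything falls off the work surface, if the arm or the gripper's body presses on something with over 40 N, if the wrist force passes 120 N, or if a joint passes its speed limit or range.

## Working session

There is one attempt and no reset: what is moved stays moved. The work goes in short steps, Python scripts to look and compute and a tool call to move; the robot and the scene stay as the last step left them, time stands still between calls to the robot, and variables do not carry over. Pictures are saved under pics/ and viewed, at most 17 in all, crops included, and the job is handed in when it is done.

Besides the shell and the picture viewer there is one more tool, called after "Call:" as a command line: name --argument value ..., lists and objects as JSON in quotes. jog_arm: Moves the arm, as the interface text tells. Its arguments: {"type":"object","properties":{"moves":{"type":"array","items":{"type":"object","properties":{"fingers":{"type":"number"},"slide":{"type":"array","items":{"type":"number"}},"angular":{"type":"array","items":{"type":"number"}}}}},"squeeze":{"type":"number"}},"required":["moves"]}

```bash
mkdir -p pics; cat > h.py <<'E'
from workcell import *
import numpy as np, cv2
from scipy.spatial.transform import Rotation as R
def K(p):
    f=192/np.tan(np.radians(p["fovy"])/2); return np.array([[f,0,p["cx"]],[0,f,p["cy"]],[0,0,1]])
def W(p,s=None):
    if "world_from_camera" in p: return np.array(p["world_from_camera"])
    T=np.eye(4); q=s["orientation"]; T[:3,:3]=R.from_quat([q[1],q[2],q[3],q[0]]).as_matrix(); T[:3,3]=s["tcp_pos"]
    return T@np.array(p["tool_from_camera"])
def ray(p,px,z,s=None):
    T=W(p,s); u=cv2.undistortPoints(np.array([[px]],float),K(p),np.array(p["D"],float))[0,0]
    d=T[:3,:3]@[u[0],u[1],1]; o=T[:3,3]; return o+d*(z-o[2])/d[2]
def proj(p,X,s=None):
    T=np.linalg.inv(W(p,s)); r=cv2.Rodrigues(T[:3,:3])[0]
    return cv2.projectPoints(np.array(X,float).reshape(-1,1,3),r,T[:3,3],K(p),np.array(p["D"],float))[0][:,0]
def save(p,n): cv2.imwrite("pics/"+n+".png",p["color"][:,:,::-1])
Z=dict(blue_pot_floor=.006,blue_mid_c=.038,blue_small_c=.054,red_pot_floor=.006,red_mid_c=.038,red_small_c=.054,timer_c=.024,carton_c=.028,tape_c=.01,marker_c=.008)
E
python3 - <<'E'
from h import *
for c in("scene","side"):
    p=read_camera(c); save(p,c)
    print(c,W(p)[:3,3].round(2))
    for n,z in Z.items():
        for d in tip_of(n,p)[:3]: print(n,np.round(d["point"]),round(d["p"],2),ray(p,d["point"],z)[:2].round(3))
s=get_state();print(s["tcp_pos"],s["orientation"],s["finger_gap"])
p=read_camera("wrist");print(p["tool_from_camera"])
a=[cv2.imread(f"pics/{c}.png") for c in("scene","side")]
E
```

```text
scene [-0.22 -0.76  0.91]
blue_pot_floor [268. 241.] 0.64 [ 0.469 -0.124]
blue_mid_c [193. 150.] 0.63 [0.572 0.309]
blue_small_c [332. 233.] 0.85 [ 0.572 -0.25 ]
blue_small_c [261. 178.] 0.72 [0.605 0.038]
blue_small_c [340. 259.] 0.6 [ 0.512 -0.321]
red_pot_floor [204. 208.] 0.91 [0.435 0.095]
red_mid_c [318. 291.] 0.62 [ 0.412 -0.339]
timer_c [308. 199.] 0.87 [ 0.66  -0.098]
carton_c [267. 285.] 0.84 [ 0.345 -0.24 ]
marker_c [220. 234.] 0.57 [ 0.396 -0.017]
side [ 0.51 -1.03  0.76]
blue_pot_floor [234. 238.] 0.63 [ 0.464 -0.134]
blue_mid_c [266. 157.] 0.55 [0.585 0.325]
blue_small_c [274. 292.] 0.98 [ 0.567 -0.4  ]
blue_small_c [302. 240.] 0.76 [ 0.659 -0.207]
blue_small_c [253. 269.] 0.74 [ 0.518 -0.317]
red_pot_floor [231. 196.] 0.6 [0.449 0.097]
red_mid_c [212. 282.] 0.89 [ 0.411 -0.344]
red_mid_c [192. 254.] 0.56 [ 0.348 -0.234]
red_small_c [225. 153.] 0.81 [0.422 0.339]
red_small_c [212. 281.] 0.73 [ 0.414 -0.357]
red_small_c [231. 197.] 0.41 [0.452 0.022]
timer_c [294. 224.] 0.81 [ 0.65  -0.098]
carton_c [192. 256.] 0.96 [ 0.346 -0.235]
tape_c [291. 193.] 0.9 [0.665 0.098]
tape_c [237. 235.] 0.27 [ 0.472 -0.123]
marker_c [213. 214.] 0.7 [ 0.39  -0.009]
[ 0.24012524 -0.52254606  0.24233935] [ 8.43355893e-05  9.76894417e-01  2.13722460e-01 -5.66351864e-06] 0.08534756258948431
[[ 9.55226699e-04 -9.65476649e-01 -2.60487866e-01  6.58799294e-02]
 [ 9.99999539e-01  9.48077936e-04  1.53094080e-04 -8.33625188e-04]
 [ 9.91540390e-05 -2.60487892e-01  9.65477109e-01 -1.31465585e-01]
 [ 0.00000000e+00  0.00000000e+00  0.00000000e+00  1.00000000e+00]]
```

View pics/scene.png

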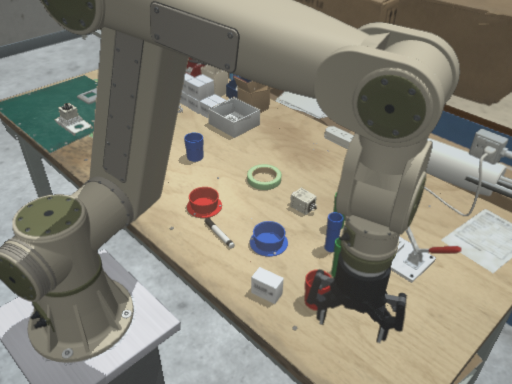

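View pics/side.png

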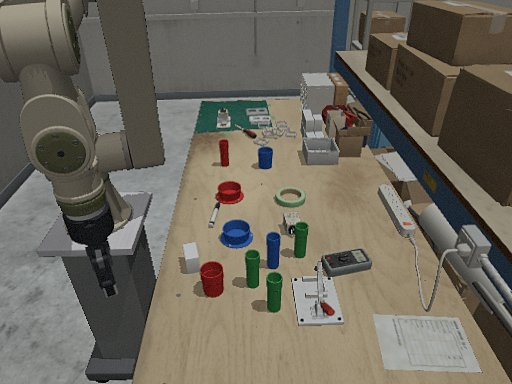

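Blue small is the blue cup at side (273,250) and scene (333,232). The green look-alikes are at side (252,269), (301,240) and (274,292). Blue mid is at side (265,158), blue pot (236,234), red pot (229,193), red mid (212,280) and red small (224,153).

I'm moving toward the pots, turning so the fingers close along world x.

Call:
jog_arm --moves '[{"slide":[301,-272,0],"angular":[0,0,-65.3],"fingers":0},{"slide":[301,-272,0],"angular":[0,0,-65.3],"fingers":0},{"slide":[301,-272,0],"angular":[0,0,-65.3],"fingers":0},{"slide":[301,-272,0],"angular":[0,0,-65.3],"fingers":0},{"slide":[301,-272,0],"angular":[0,0,-65.3],"fingers":0},{"slide":[301,-272,0],"angular":[0,0,-65.3],"fingers":0},{"slide":[301,-272,0],"angular":[0,0,-65.3],"fingers":0},{"slide":[301,-272,0],"angular":[0,0,-65.3],"fingers":0},{"slide":[301,-272,0],"angular":[0,0,-65.3],"fingers":0},{"slide":[301,-272,0],"angular":[0,0,-65.3],"fingers":0}]'

```text
clock: 1.98
tcp_pos: [0.4005, -0.1469, 0.2427]
orientation: [0.0, 0.705, 0.709, 0.0]
wrist_force: [0.7, -0.4, -0.8]
finger_gap: 0.0854
grip_force: 0.0
```

```bash
cat >> h.py <<'E'
def ring(p,s,col,xy,z,r,tag):
    """fit the rim circle (height z, radius r): colour mask blob, fit model circle/cylinder by centroid of its silhouette"""
E
python3 - <<'E'
from h import *
s=get_state();print(s["clock"],s["tcp_pos"],s["orientation"])
p=read_camera("wrist");save(p,"w1")
for n in Z:
    for d in tip_of(n,p)[:2]: print("wrist",n,np.round(d["point"]),round(d["p"],2),ray(p,d["point"],Z[n],s)[:2].round(4))
for c in("scene","side"):
    p=read_camera(c); save(p,c+"2")
    for n in list(Z)[:6]:
        for d in tip_of(n,p)[:3]: print(c,n,np.round(d["point"]),round(d["p"],2),ray(p,d["point"],Z[n])[:2].round(3))
E
```

```text
1.9833 [ 0.40047299 -0.14686134  0.24265813] [2.78856547e-04 7.04852812e-01 7.09353435e-01 3.74495744e-04]
wrist blue_pot_floor [321. 144.] 0.59 [ 0.4676 -0.1208]
wrist blue_small_c [414. 262.] 0.87 [ 0.5738 -0.2491]
wrist blue_small_c [361. 313.] 0.8 [ 0.5187 -0.3169]
wrist red_mid_c [270. 318.] 0.8 [ 0.4096 -0.3358]
wrist timer_c [479. 124.] 0.7 [ 0.6435 -0.0929]
wrist carton_c [215. 244.] 0.98 [ 0.3429 -0.2396]
wrist marker_c [260.  38.] 0.92 [ 0.3957 -0.006 ]
scene blue_pot_floor [266. 245.] 0.63 [ 0.455 -0.131]
scene blue_mid_c [193. 148.] 0.76 [0.579 0.319]
scene blue_small_c [332. 232.] 0.77 [ 0.575 -0.246]
scene blue_small_c [339. 258.] 0.73 [ 0.515 -0.315]
scene blue_small_c [384. 264.] 0.69 [ 0.575 -0.404]
scene red_pot_floor [204. 208.] 0.71 [0.434 0.097]
scene red_mid_c [317. 293.] 0.57 [ 0.405 -0.34 ]
scene red_small_c [147. 161.] 0.58 [0.418 0.338]
side blue_pot_floor [235. 237.] 0.56 [ 0.465 -0.127]
side blue_mid_c [266. 155.] 0.82 [0.587 0.346]
side blue_small_c [252. 268.] 0.81 [ 0.514 -0.315]
side blue_small_c [302. 240.] 0.77 [ 0.66  -0.206]
side blue_small_c [274. 292.] 0.57 [ 0.565 -0.399]
side red_pot_floor [228. 197.] 0.73 [0.44  0.094]
side red_mid_c [214. 280.] 0.96 [ 0.416 -0.338]
side red_mid_c [292. 224.] 0.64 [ 0.643 -0.116]
side red_mid_c [193. 254.] 0.36 [ 0.351 -0.236]
side red_small_c [224. 156.] 0.38 [0.42  0.314]
side red_small_c [235. 236.] 0.37 [ 0.468 -0.182]
```

View pics/w1.png

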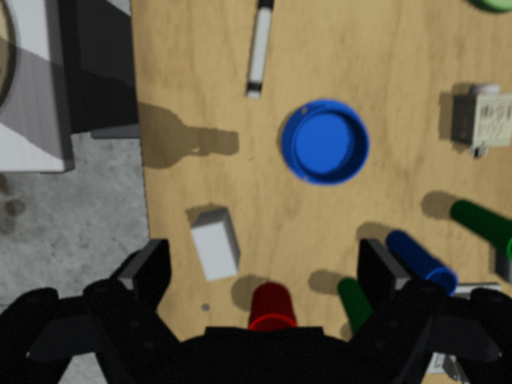

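View pics/scene2.png

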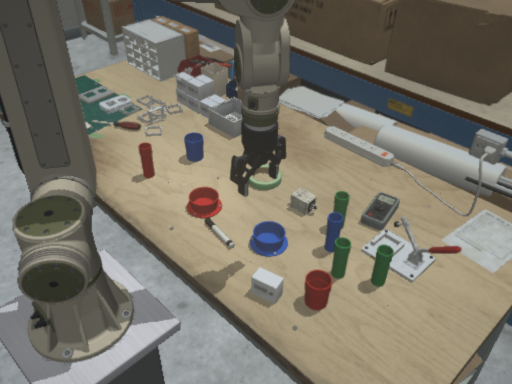

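The wrist view shows the blue pot at (325,142), blue small at (420,262) with greens to either side, and red mid at (270,308). I'll refine the positions with a silhouette fit on colour blobs.

```bash
cat >> h.py <<'E'
from scipy.optimize import minimize
M=dict(pot=[(0,51),(4,51),(40,42.5)],mid=[(0,27),(48,30),(76,30)],small=[(0,17),(80,19),(108,19)])
def fit(p,name,xy,s=None,dz=0.):
    """xy of an upright round part by matching its projected silhouette to its colour blob"""
    h=cv2.cvtColor(p["color"],cv2.COLOR_RGB2HSV); H,S,V=[h[...,i].astype(int) for i in range(3)]
    m=((abs(H-112)<14) if name[0]=="b" else ((H<8)|(H>172)))&(S>130)&(V>30)
    c=M[name.split("_")[1]]; t=np.linspace(0,2*np.pi,40)
    def hull(xy):
        X=np.vstack([np.c_[xy[0]+r*1e-3*np.cos(t),xy[1]+r*1e-3*np.sin(t),0*t+z*1e-3+dz] for z,r in c])
        return cv2.convexHull((proj(p,X,s)).astype(np.float32))
    def sil(xy):
        o=np.zeros(m.shape,np.uint8); cv2.fillConvexPoly(o,np.round(hull(xy)*16).astype(np.int32),255,cv2.LINE_AA,4); return o/255.
    n,l=cv2.connectedComponents(m.astype(np.uint8)); a=sil(xy)>.5
    k=1+np.argmax([(a&(l==i)).sum() for i in range(1,n)])
    b=np.zeros(m.shape,np.uint8); ct=max(cv2.findContours((l==k).astype(np.uint8),0,2)[0],key=cv2.contourArea); cv2.fillPoly(b,[cv2.convexHull(ct)],1)
    f=lambda q:np.abs(sil(q)-b).sum()
    r=minimize(f,xy,method="Nelder-Mead",options=dict(initial_simplex=np.array(xy)+[[0,0],[.01,0],[0,.01]],xatol=1e-4))
    return r.x.round(4),round(r.fun/b.sum(),3)
G=dict(blue_pot=(.467,-.125),blue_mid=(.58,.318),blue_small=(.574,-.249),red_pot=(.438,.095),red_mid=(.411,-.339),red_small=(.42,.338))
E
python3 - <<'E'
from h import *
s=get_state();P={c:read_camera(c) for c in("wrist","scene","side")}
for n,g in G.items():
    for c in P:
        if c=="wrist" and n!="blue_pot": continue
        print(n,c,*fit(P[c],n,g,s if c=="wrist" else None))
E
```

```text
blue_pot wrist [ 0.4695 -0.1229] 0.065
blue_pot scene [ 0.4875 -0.1245] 1.502
blue_pot side [ 0.4702 -0.1225] 0.157
blue_mid scene [1.5205 2.1728] 1.0
blue_mid side [0.5843 0.3286] 0.263
blue_small scene [ 0.6744 -0.1872] 7.296
blue_small side [ 0.5744 -0.2449] 0.266
red_pot scene [0.4449 0.1091] 0.145
red_pot side [0.4432 0.1072] 0.157
red_mid scene [ 0.4132 -0.3344] 0.197
red_mid side [ 0.4102 -0.3347] 0.113
red_small scene [0.4211 0.3478] 0.391
red_small side [0.4094 0.4398] 2.998
```

Call:
jog_arm --moves '[{"slide":[370,180,20]},{"slide":[370,180,20]},{"slide":[370,180,20]},{"slide":[370,180,20]},{"slide":[370,180,20]},{"slide":[370,180,20]},{"slide":[370,180,20]},{"slide":[370,180,20]},{"slide":[370,180,20]},{"slide":[370,180,20]}]'

```text
schema error: expected keys fingers, slide, angular
```

```bash
python3 - <<'E'
from h import *
s=get_state();print(s["clock"],s["tcp_pos"],s["joint_pos"])
p=read_camera("wrist");save(p,"w2")
print(fit(p,"blue_mid",(.582,.32),s))
q=read_camera("side");print(fit(q,"red_pot",(.443,.107)),fit(q,"red_small",(.42,.34)))
E
```

```text
3.3833 [ 0.40006321 -0.14965878  0.24230981] [-5.46311840e-01  2.69875384e-02 -3.01546856e-01  1.24212969e+00
 -9.26650835e-05  1.02471580e+00]
(array([0.582, 0.32 ]), np.float64(1.0))
(array([0.4433, 0.112 ]), np.float64(0.161)) (array([0.4088, 0.4394]), np.float64(3.111))
```

View pics/w2.png

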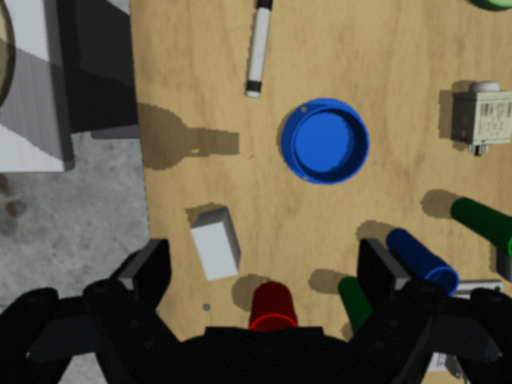

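The move was refused because a row needs all three keys, so that picture just repeats the earlier view. Repeating the move with them.

Call:
jog_arm --moves '[{"slide":[370,180,20],"angular":[0,0,0],"fingers":0},{"slide":[370,180,20],"angular":[0,0,0],"fingers":0},{"slide":[370,180,20],"angular":[0,0,0],"fingers":0},{"slide":[370,180,20],"angular":[0,0,0],"fingers":0},{"slide":[370,180,20],"angular":[0,0,0],"fingers":0},{"slide":[370,180,20],"angular":[0,0,0],"fingers":0},{"slide":[370,180,20],"angular":[0,0,0],"fingers":0},{"slide":[370,180,20],"angular":[0,0,0],"fingers":0},{"slide":[370,180,20],"angular":[0,0,0],"fingers":0},{"slide":[370,180,20],"angular":[0,0,0],"fingers":0}]'

```text
clock: 4.32
tcp_pos: [0.5808, 0.223, 0.2219]
orientation: [0.0, 0.707, 0.707, 0.0]
wrist_force: [0.7, 0.1, 0.9]
finger_gap: 0.0858
grip_force: 0.0
```

```bash
python3 - <<'E'
from h import *
q=read_camera("side")
s=get_state();print(s["clock"],s["tcp_pos"],s["joint_pos"])
p=read_camera("wrist");save(p,"w3")
print(fit(p,"blue_mid",(.582,.32),s),fit(p,"red_small",(.42,.34),s))
E
```

```text
4.3667 [0.58300748 0.22802053 0.22029616] [0.2431728  0.41819679 0.14481994 1.295361   0.00322773 1.80951776]
(array([0.5822, 0.322 ]), np.float64(0.075)) (array([0.4176, 0.3435]), np.float64(0.106))
```

View pics/w3.png

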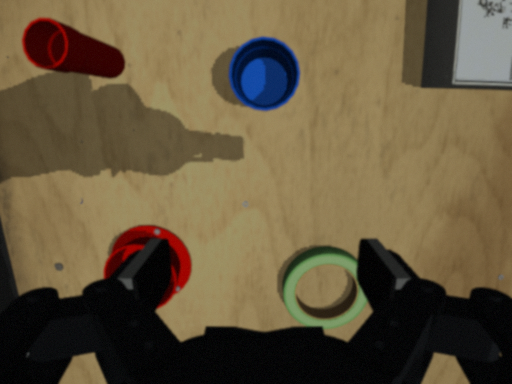

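Blue mid shows at (264,73), rim in clear view, and fits to (0.582, 0.322). Red small at (75,48) fits to (0.418, 0.344). Moving over blue mid and down.

Call:
jog_arm --moves '[{"slide":[40,0,20],"angular":[0,0,0],"fingers":0},{"slide":[75,0,40],"angular":[0,0,0],"fingers":0},{"slide":[94,-1,60],"angular":[0,0,0],"fingers":0},{"slide":[94,-1,85],"angular":[0,0,0],"fingers":0},{"slide":[94,-1,110],"angular":[0,0,0],"fingers":0},{"slide":[94,-1,135],"angular":[0,0,0],"fingers":0},{"slide":[94,-1,155],"angular":[0,0,0],"fingers":0},{"slide":[94,-1,170],"angular":[0,0,0],"fingers":0},{"slide":[94,-1,170],"angular":[0,0,0],"fingers":0}]'

```text
clock: 5.17
tcp_pos: [0.5764, 0.3125, 0.0482]
orientation: [-0.001, 0.707, 0.707, -0.003]
wrist_force: [-1.3, 0.1, -0.1]
finger_gap: 0.0853
grip_force: 0.0
```

```bash
python3 - <<'E'
from h import *
for i in range(3):
    s=get_state();print(s["clock"],s["tcp_pos"])
    p=read_camera("wrist");print(fit(p,"blue_mid",(.582,.32),s))
save(p,"w4")
E
```

```text
5.1667 [0.57638728 0.3124522  0.04822785]
(array([0.5833, 0.3222]), np.float64(0.049))
5.2167 [0.57747579 0.31293095 0.05030815]
(array([0.5833, 0.3221]), np.float64(0.05))
5.2667 [0.57872182 0.31352509 0.05204283]
(array([0.583 , 0.3223]), np.float64(0.054))
```

View pics/w4.png

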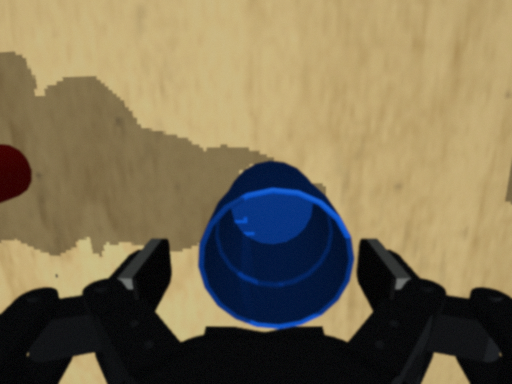

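The cup rim sits between the pads, centre about (277,258). It is roughly 8 mm further along y and 3 mm along x, so I'll correct and grip.

Call:
jog_arm --moves '[{"slide":[8,3,2],"angular":[0,0,0],"fingers":0},{"slide":[8,3,2],"angular":[0,0,0],"fingers":0},{"slide":[8,3,2],"angular":[0,0,0],"fingers":1},{"slide":[8,3,2],"angular":[0,0,0],"fingers":1},{"slide":[8,3,2],"angular":[0,0,0],"fingers":1},{"slide":[8,3,2],"angular":[0,0,0],"fingers":1},{"slide":[8,3,2],"angular":[0,0,0],"fingers":1},{"slide":[8,3,2],"angular":[0,0,0],"fingers":1}]' --squeeze 40

```text
clock: 5.98
tcp_pos: [0.5827, 0.3225, 0.0512]
orientation: [0.0, 0.707, 0.707, 0.001]
wrist_force: [-0.5, 0.5, 5.3]
finger_gap: 0.0574
grip_force: 42.6
```

Call:
jog_arm --moves '[{"slide":[0,0,-20],"angular":[0,0,0],"fingers":1},{"slide":[0,0,-50],"angular":[0,0,0],"fingers":1},{"slide":[-20,-5,-80],"angular":[0,0,0],"fingers":1},{"slide":[-55,-14,-90],"angular":[0,0,0],"fingers":1},{"slide":[-93,-24,-90],"angular":[0,0,0],"fingers":1},{"slide":[-131,-34,-90],"angular":[0,0,0],"fingers":1},{"slide":[-169,-44,-90],"angular":[0,0,0],"fingers":1},{"slide":[-207,-54,-90],"angular":[0,0,0],"fingers":1},{"slide":[-245,-63,-90],"angular":[0,0,0],"fingers":1},{"slide":[-283,-72,-90],"angular":[0,0,0],"fingers":1}]'

```text
clock: 6.82
tcp_pos: [0.5087, 0.0377, 0.1399]
orientation: [-0.0, 0.707, 0.707, -0.0]
wrist_force: [0.1, 0.3, -1.1]
finger_gap: 0.0578
grip_force: 43.2
```

Call:
jog_arm --moves '[{"slide":[-38,-9,0],"angular":[0,0,0],"fingers":1},{"slide":[-76,-19,0],"angular":[0,0,0],"fingers":1},{"slide":[-110,-28,0],"angular":[0,0,0],"fingers":1},{"slide":[-138,-35,0],"angular":[0,0,0],"fingers":1},{"slide":[-155,-39,0],"angular":[0,0,0],"fingers":1},{"slide":[-162,-41,0],"angular":[0,0,0],"fingers":1},{"slide":[-162,-41,0],"angular":[0,0,0],"fingers":1},{"slide":[-162,-41,0],"angular":[0,0,0],"fingers":1},{"slide":[-162,-41,0],"angular":[0,0,0],"fingers":1}]'

```text
clock: 7.57
tcp_pos: [0.469, -0.1216, 0.1401]
orientation: [-0.0, 0.707, 0.707, 0.0]
wrist_force: [0.4, 0.5, -1.1]
finger_gap: 0.0578
grip_force: 43.2
```

```bash
python3 - <<'E'
from h import *
s=get_state();print(s["clock"],s["tcp_pos"],s["finger_gap"],s["grip_force"])
p=read_camera("wrist");save(p,"w5")
p=read_camera("side");save(p,"s5")
a=np.hstack([cv2.imread("pics/w5.png"),cv2.imread("pics/s5.png")[:,100:388]]);cv2.imwrite("pics/c5.png",a)
E
```

```text
7.5667 [ 0.46903025 -0.12164447  0.14007026] 0.05778057031095285 43.205879764078645
```

View pics/c5.png

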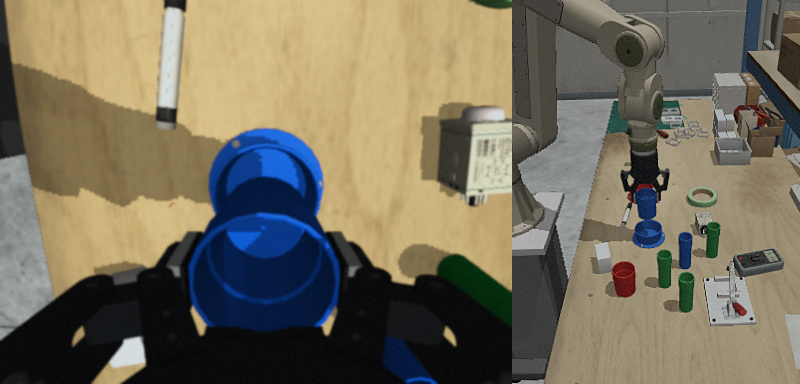

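The cup is held upright above the pot (pot at (266,180), cup at (263,280) in the wrist half). Lowering it.

Call:
jog_arm --moves '[{"slide":[-1,1,0],"angular":[0,0,0],"fingers":1},{"slide":[-1,1,15],"angular":[0,0,0],"fingers":1},{"slide":[-1,1,30],"angular":[0,0,0],"fingers":1},{"slide":[-1,1,45],"angular":[0,0,0],"fingers":1},{"slide":[-1,1,57],"angular":[0,0,0],"fingers":1},{"slide":[-1,1,67],"angular":[0,0,0],"fingers":1},{"slide":[-1,1,75],"angular":[0,0,0],"fingers":1},{"slide":[-1,1,80],"angular":[0,0,0],"fingers":1},{"slide":[-1,1,82],"angular":[0,0,0],"fingers":1},{"slide":[-1,1,82],"angular":[0,0,0],"fingers":1}]'

```text
clock: 8.5
tcp_pos: [0.47, -0.1236, 0.0581]
orientation: [-0.0, 0.707, 0.707, -0.0]
wrist_force: [-0.5, -0.1, -1.4]
finger_gap: 0.0578
grip_force: 43.2
```

Call:
jog_arm --moves '[{"slide":[0,0,1],"angular":[0,0,0],"fingers":1},{"slide":[0,0,1],"angular":[0,0,0],"fingers":0.1},{"slide":[0,0,1],"angular":[0,0,0],"fingers":0},{"slide":[0,0,1],"angular":[0,0,0],"fingers":0},{"slide":[0,0,1],"angular":[0,0,0],"fingers":0},{"slide":[0,0,1],"angular":[0,0,0],"fingers":0},{"slide":[0,0,-20],"angular":[0,0,0],"fingers":0},{"slide":[0,0,-50],"angular":[0,0,0],"fingers":0},{"slide":[0,0,-90],"angular":[0,0,0],"fingers":0},{"slide":[0,0,-130],"angular":[0,0,0],"fingers":0}]'

```text
clock: 9.33
tcp_pos: [0.469, -0.1233, 0.1891]
orientation: [-0.001, 0.707, 0.707, -0.0]
wrist_force: [0.6, -0.1, -0.0]
finger_gap: 0.085
grip_force: 0.0
```

Call:
jog_arm --moves '[{"slide":[-30,30,-20],"angular":[0,0,0],"fingers":0},{"slide":[-60,60,-40],"angular":[0,0,0],"fingers":0},{"slide":[-90,85,-50],"angular":[0,0,0],"fingers":0},{"slide":[-125,104,-50],"angular":[0,0,0],"fingers":0.35},{"slide":[-125,104,-50],"angular":[0,0,0],"fingers":0.35},{"slide":[-125,104,-50],"angular":[0,0,0],"fingers":0.35},{"slide":[-125,104,-50],"angular":[0,0,0],"fingers":0.35}]'

```text
clock: 9.92
tcp_pos: [0.5733, -0.2485, 0.2373]
orientation: [-0.001, 0.707, 0.707, -0.0]
wrist_force: [-0.4, 0.4, 0.5]
finger_gap: 0.0557
grip_force: 0.0
```

```bash
python3 - <<'E'
from h import *
s=get_state();print(s["clock"],s["tcp_pos"],s["finger_gap"])
p=read_camera("wrist");save(p,"w6")
print(fit(p,"blue_small",(.574,-.249),s))
q=read_camera("side");save(q,"s6")
a=np.hstack([cv2.imread("pics/w6.png"),cv2.imread("pics/s6.png")[:,100:388]]);cv2.imwrite("pics/c6.png",a)
E
```

```text
9.9167 [ 0.5733128  -0.24849317  0.23730049] 0.05571325844432342
(array([ 0.5741, -0.2469]), np.float64(0.155))
```

View pics/c6.png

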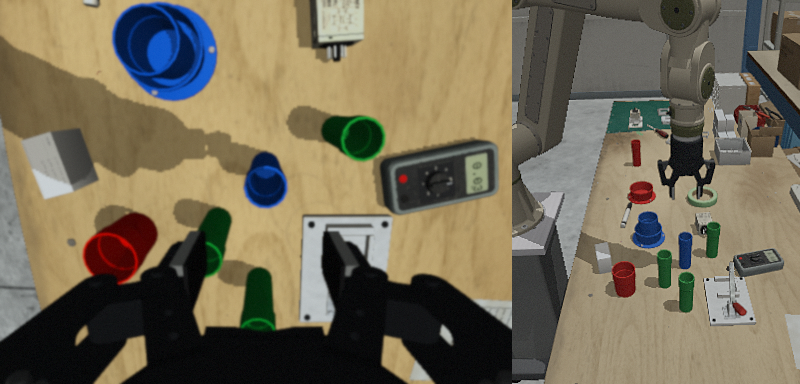

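The mid cup stands in the pot (160,45). Blue small is at (265,185) with its blue rim visible, and the greens are at (358,138), (212,240) and (258,300). The choice is confirmed, so I'm descending.

Call:
jog_arm --moves '[{"slide":[1,0,30],"angular":[0,0,0],"fingers":0.25},{"slide":[1,0,60],"angular":[0,0,0],"fingers":0.25},{"slide":[1,0,85],"angular":[0,0,0],"fingers":0.25},{"slide":[1,0,105],"angular":[0,0,0],"fingers":0.25},{"slide":[1,0,105],"angular":[0,0,0],"fingers":0.25},{"slide":[1,0,105],"angular":[0,0,0],"fingers":0.25},{"slide":[1,0,105],"angular":[0,0,0],"fingers":0.25}]'

```text
clock: 10.6
tcp_pos: [0.5744, -0.2473, 0.1351]
orientation: [0.001, 0.707, 0.707, 0.0]
wrist_force: [-0.1, 0.2, -0.8]
finger_gap: 0.0639
grip_force: 0.0
```

```bash
python3 - <<'E'
from h import *
s=get_state();print(s["clock"],s["tcp_pos"],s["finger_gap"])
p=read_camera("wrist");save(p,"w7")
print(fit(p,"blue_small",(.574,-.249),s))
E
```

```text
10.6 [ 0.5743634  -0.24725338  0.13507443] 0.06387015896377538
(array([ 0.5746, -0.2473]), np.float64(0.115))
```

View pics/w7.png

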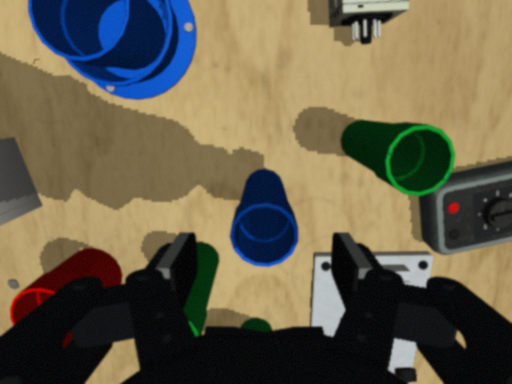

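Blue small is centred between the pads at (264,225). Going down to grip.

Call:
jog_arm --moves '[{"slide":[0,0,20],"angular":[0,0,0],"fingers":0.25},{"slide":[0,0,38],"angular":[0,0,0],"fingers":0.25},{"slide":[0,0,46],"angular":[0,0,0],"fingers":0.25},{"slide":[0,0,46],"angular":[0,0,0],"fingers":0.25},{"slide":[0,0,46],"angular":[0,0,0],"fingers":1},{"slide":[0,0,46],"angular":[0,0,0],"fingers":1},{"slide":[0,0,46],"angular":[0,0,0],"fingers":1},{"slide":[0,0,46],"angular":[0,0,0],"fingers":1},{"slide":[0,0,46],"angular":[0,0,0],"fingers":1},{"slide":[0,0,46],"angular":[0,0,0],"fingers":1}]' --squeeze 35

```text
clock: 11.48
tcp_pos: [0.5749, -0.2484, 0.0891]
orientation: [0.002, 0.707, 0.707, 0.0]
wrist_force: [-1.3, -0.2, 5.6]
finger_gap: 0.036
grip_force: 35.5
```

Call:
jog_arm --moves '[{"slide":[0,0,-25],"angular":[0,0,0],"fingers":1},{"slide":[0,0,-60],"angular":[0,0,0],"fingers":1},{"slide":[0,0,-95],"angular":[0,0,0],"fingers":1},{"slide":[15,-13,-115],"angular":[0,0,0],"fingers":1},{"slide":[40,-34,-115],"angular":[0,0,0],"fingers":1},{"slide":[70,-59,-115],"angular":[0,0,0],"fingers":1},{"slide":[100,-84,-115],"angular":[0,0,0],"fingers":1},{"slide":[118,-99,-115],"angular":[0,0,0],"fingers":1},{"slide":[125,-105,-115],"angular":[0,0,0],"fingers":1},{"slide":[125,-105,-115],"angular":[0,0,0],"fingers":1}]'

```text
clock: 12.32
tcp_pos: [0.4679, -0.1212, 0.2029]
orientation: [0.0, 0.707, 0.708, 0.0]
wrist_force: [-0.7, -0.7, -0.8]
finger_gap: 0.0363
grip_force: 35.4
```

```bash
python3 - <<'E'
from h import *
p=read_camera("side");p=read_camera("side")
s=get_state();print(s["clock"],s["tcp_pos"],s["finger_gap"],s["orientation"])
p=read_camera("wrist");save(p,"w8")
E
```

```text
12.4167 [ 0.47014562 -0.12337846  0.20284466] 0.036114289677961174 [1.15306872e-03 7.07128433e-01 7.07084145e-01 2.50168806e-04]
```

View pics/w8.png

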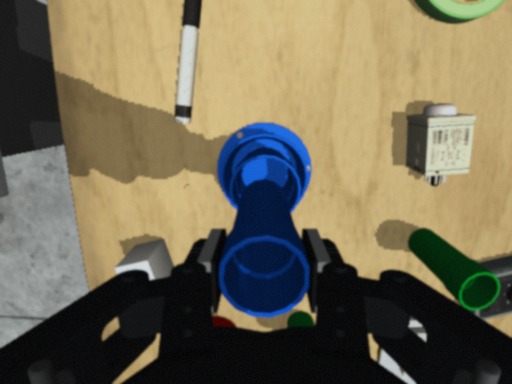

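The cup is upright and aligned over the nest, rim at (264,275) and nest at (265,170). Lowering.

Call:
jog_arm --moves '[{"slide":[0,0,15],"angular":[0,0,0],"fingers":1},{"slide":[0,0,32],"angular":[0,0,0],"fingers":1},{"slide":[0,0,48],"angular":[0,0,0],"fingers":1},{"slide":[0,0,63],"angular":[0,0,0],"fingers":1},{"slide":[0,0,76],"angular":[0,0,0],"fingers":1},{"slide":[0,0,87],"angular":[0,0,0],"fingers":1},{"slide":[0,0,95],"angular":[0,0,0],"fingers":1},{"slide":[0,0,100],"angular":[0,0,0],"fingers":1},{"slide":[0,0,103],"angular":[0,0,0],"fingers":1},{"slide":[0,0,103],"angular":[0,0,0],"fingers":1}]'

```text
clock: 13.3
tcp_pos: [0.4698, -0.1235, 0.0995]
orientation: [0.0, 0.707, 0.707, -0.0]
wrist_force: [0.1, 0.2, -1.6]
finger_gap: 0.0363
grip_force: 35.4
```

Call:
jog_arm --moves '[{"slide":[0,0,0.5],"angular":[0,0,0],"fingers":0.6},{"slide":[0,0,0.5],"angular":[0,0,0],"fingers":0.2},{"slide":[0,0,0.5],"angular":[0,0,0],"fingers":0},{"slide":[0,0,0.5],"angular":[0,0,0],"fingers":0},{"slide":[0,0,0.5],"angular":[0,0,0],"fingers":0},{"slide":[0,0,-15],"angular":[0,0,0],"fingers":0},{"slide":[0,0,-45],"angular":[0,0,0],"fingers":0},{"slide":[0,0,-85],"angular":[0,0,0],"fingers":0},{"slide":[0,0,-120],"angular":[0,0,0],"fingers":0},{"slide":[0,0,-130],"angular":[0,0,0],"fingers":0}]'

```text
clock: 14.13
tcp_pos: [0.4713, -0.1236, 0.2349]
orientation: [0.004, 0.707, 0.707, 0.001]
wrist_force: [1.7, -0.3, 0.2]
finger_gap: 0.0855
grip_force: 0.0
```

Call:
jog_arm --moves '[{"slide":[-30,-10,0],"angular":[0,0,0],"fingers":0},{"slide":[-70,-20,0],"angular":[0,0,0],"fingers":0},{"slide":[-110,-30,0],"angular":[0,0,0],"fingers":0},{"slide":[-150,-42,0],"angular":[0,0,0],"fingers":0},{"slide":[-188,-53,0],"angular":[0,0,0],"fingers":0},{"slide":[-211,-59,20],"angular":[0,0,0],"fingers":0},{"slide":[-211,-59,40],"angular":[0,0,0],"fingers":0},{"slide":[-211,-59,60],"angular":[0,0,0],"fingers":0},{"slide":[-211,-59,60],"angular":[0,0,0],"fingers":0},{"slide":[-211,-59,60],"angular":[0,0,0],"fingers":0}]'

```text
clock: 14.97
tcp_pos: [0.4091, -0.3329, 0.1682]
orientation: [-0.002, 0.707, 0.707, 0.0]
wrist_force: [-0.4, -0.3, 0.6]
finger_gap: 0.0853
grip_force: 0.0
```

```bash
python3 - <<'E'
from h import *
q=read_camera("side");save(q,"s9")
s=get_state();print(s["clock"],s["tcp_pos"],s["finger_gap"])
p=read_camera("wrist");save(p,"w9")
print(fit(p,"red_mid",(.411,-.336),s))
a=np.hstack([cv2.imread("pics/w9.png"),cv2.imread("pics/s9.png")[:,100:388]]);cv2.imwrite("pics/c9.png",a)
E
```

```text
15.0167 [ 0.40995564 -0.33343904  0.16955474] 0.08517465436998437
(array([ 0.4107, -0.3335]), np.float64(0.059))
```

View pics/c9.png

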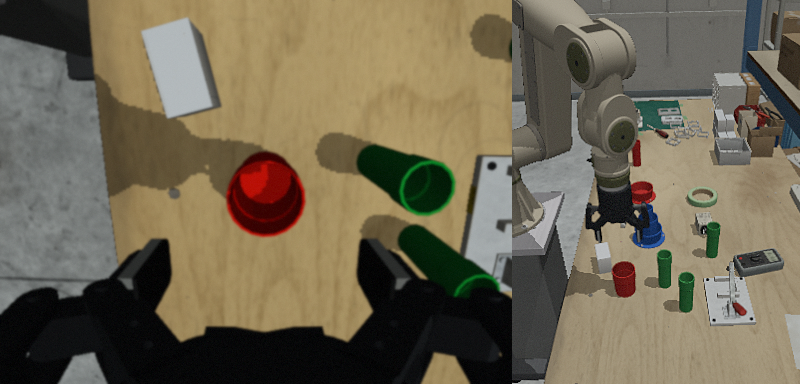

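Red mid is centred between the pads at (266,193), and the green is clear at x about 380. Descending and gripping.

Call:
jog_arm --moves '[{"slide":[0,0,25],"angular":[0,0,0],"fingers":0},{"slide":[0,0,50],"angular":[0,0,0],"fingers":0},{"slide":[0,0,75],"angular":[0,0,0],"fingers":0},{"slide":[0,0,100],"angular":[0,0,0],"fingers":0},{"slide":[0,0,115],"angular":[0,0,0],"fingers":0},{"slide":[0,0,119],"angular":[0,0,0],"fingers":0},{"slide":[0,0,119],"angular":[0,0,0],"fingers":0},{"slide":[0,0,119],"angular":[0,0,0],"fingers":0}]' --squeeze 40

```text
clock: 15.73
tcp_pos: [0.411, -0.3344, 0.0518]
orientation: [0.001, 0.707, 0.707, -0.0]
wrist_force: [-0.4, -0.3, 0.5]
finger_gap: 0.0856
grip_force: 0.0
```

Call:
jog_arm --moves '[{"slide":[0,0,0],"angular":[0,0,0],"fingers":1},{"slide":[0,0,0],"angular":[0,0,0],"fingers":1},{"slide":[0,0,0],"angular":[0,0,0],"fingers":1},{"slide":[0,0,0],"angular":[0,0,0],"fingers":1},{"slide":[0,0,0],"angular":[0,0,0],"fingers":1},{"slide":[0,0,0],"angular":[0,0,0],"fingers":1}]'

```text
clock: 16.23
tcp_pos: [0.411, -0.3347, 0.0523]
orientation: [0.002, 0.707, 0.707, -0.0]
wrist_force: [-0.3, 0.7, 6.5]
finger_gap: 0.0589
grip_force: 41.7
```

Call:
jog_arm --moves '[{"slide":[0,0,-20],"angular":[0,0,0],"fingers":1},{"slide":[0,0,-50],"angular":[0,0,0],"fingers":1},{"slide":[0,0,-85],"angular":[0,0,0],"fingers":1},{"slide":[0,0,-120],"angular":[0,0,0],"fingers":1},{"slide":[0,0,-155],"angular":[0,0,0],"fingers":1},{"slide":[20,0,-180],"angular":[0,0,0],"fingers":1},{"slide":[55,4,-180],"angular":[0,0,0],"fingers":1},{"slide":[93,8,-180],"angular":[0,0,0],"fingers":1},{"slide":[131,12,-180],"angular":[0,0,0],"fingers":1},{"slide":[169,16,-180],"angular":[0,0,0],"fingers":1}]'

```text
clock: 17.07
tcp_pos: [0.4259, -0.1634, 0.2312]
orientation: [0.001, 0.708, 0.707, 0.0]
wrist_force: [1.3, 0.2, -1.1]
finger_gap: 0.0589
grip_force: 43.4
```

Call:
jog_arm --moves '[{"slide":[38,3,0],"angular":[0,0,0],"fingers":1},{"slide":[76,6,0],"angular":[0,0,0],"fingers":1},{"slide":[114,9,0],"angular":[0,0,0],"fingers":1},{"slide":[150,12,0],"angular":[0,0,0],"fingers":1},{"slide":[180,14,0],"angular":[0,0,0],"fingers":1},{"slide":[195,16,0],"angular":[0,0,0],"fingers":1},{"slide":[195,16,0],"angular":[0,0,0],"fingers":1},{"slide":[195,16,0],"angular":[0,0,0],"fingers":1}]'

```text
clock: 17.73
tcp_pos: [0.4421, 0.031, 0.2308]
orientation: [0.001, 0.706, 0.708, 0.0]
wrist_force: [0.3, -0.8, -1.0]
finger_gap: 0.059
grip_force: 43.4
```

```bash
python3 - <<'E'
from h import *
q=read_camera("side");q=read_camera("side");save(q,"s10")
s=get_state();print(s["clock"],s["tcp_pos"],s["finger_gap"])
p=read_camera("wrist");save(p,"w10")
print(fit(p,"red_pot",(.4435,.107),s))
q=np.array(cv2.imread("pics/s10.png")[150:290,190:330]);q=cv2.resize(q,(384,384))
cv2.imwrite("pics/c10.png",cv2.resize(np.hstack([cv2.imread("pics/w10.png"),q]),None,fx=.89,fy=.89))
E
```

```text
17.8333 [0.4421076  0.02977885 0.23057775] 0.059188279037750494
(array([0.4431, 0.1086]), np.float64(0.046))
```

View pics/c10.png

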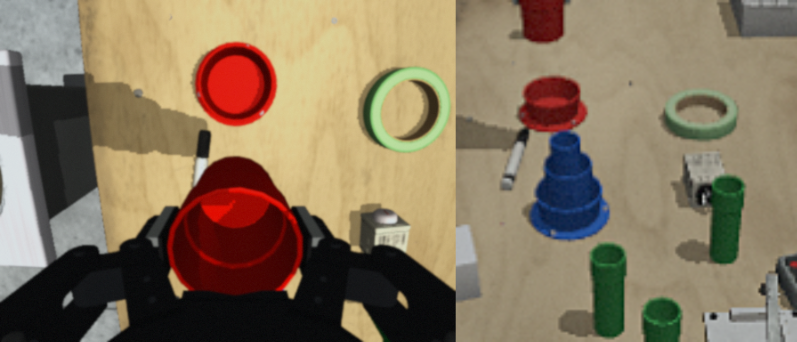

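The blue set is fully nested (side crop, (570,185)). The red pot is at (236,84), fitted to (0.443, 0.1086), and the cup is held upright.

Call:
jog_arm --moves '[{"slide":[30,1,20],"angular":[0,0,0],"fingers":1},{"slide":[60,1,45],"angular":[0,0,0],"fingers":1},{"slide":[79,1,75],"angular":[0,0,0],"fingers":1},{"slide":[79,1,95],"angular":[0,0,0],"fingers":1},{"slide":[79,1,105],"angular":[0,0,0],"fingers":1},{"slide":[79,1,105],"angular":[0,0,0],"fingers":1},{"slide":[79,1,105],"angular":[0,0,0],"fingers":1}]'

```text
clock: 18.47
tcp_pos: [0.4429, 0.1084, 0.125]
orientation: [-0.0, 0.708, 0.706, -0.001]
wrist_force: [-0.6, -0.5, -0.1]
finger_gap: 0.0591
grip_force: 43.5
```

Call:
jog_arm --moves '[{"slide":[0,0,12],"angular":[0,0,0],"fingers":1},{"slide":[0,0,25],"angular":[0,0,0],"fingers":1},{"slide":[0,0,38],"angular":[0,0,0],"fingers":1},{"slide":[0,0,50],"angular":[0,0,0],"fingers":1},{"slide":[0,0,59],"angular":[0,0,0],"fingers":1},{"slide":[0,0,64],"angular":[0,0,0],"fingers":1},{"slide":[0,0,66],"angular":[0,0,0],"fingers":1},{"slide":[0,0,66],"angular":[0,0,0],"fingers":1},{"slide":[0,0,66],"angular":[0,0,0],"fingers":1}]'

```text
clock: 19.22
tcp_pos: [0.4437, 0.1092, 0.0599]
orientation: [0.0, 0.707, 0.707, 0.0]
wrist_force: [-0.2, 0.1, -0.8]
finger_gap: 0.0589
grip_force: 43.5
```

Call:
jog_arm --moves '[{"slide":[0,0,1.5],"angular":[0,0,0],"fingers":1},{"slide":[0,0,1.5],"angular":[0,0,0],"fingers":0.2},{"slide":[0,0,1.5],"angular":[0,0,0],"fingers":0},{"slide":[0,0,1.5],"angular":[0,0,0],"fingers":0},{"slide":[0,0,1.5],"angular":[0,0,0],"fingers":0},{"slide":[0,0,-20],"angular":[0,0,0],"fingers":0},{"slide":[0,0,-50],"angular":[0,0,0],"fingers":0},{"slide":[0,0,-90],"angular":[0,0,0],"fingers":0},{"slide":[0,0,-130],"angular":[0,0,0],"fingers":0},{"slide":[0,0,-160],"angular":[0,0,0],"fingers":0}]'

```text
clock: 20.05
tcp_pos: [0.4436, 0.1094, 0.2225]
orientation: [0.001, 0.707, 0.707, 0.001]
wrist_force: [1.3, 0.5, 0.3]
finger_gap: 0.0855
grip_force: 0.0
```

Call:
jog_arm --moves '[{"slide":[30,-3,-10],"angular":[0,0,0],"fingers":0.25},{"slide":[70,-7,-10],"angular":[0,0,0],"fingers":0.25},{"slide":[110,-12,-10],"angular":[0,0,0],"fingers":0.25},{"slide":[150,-17,-10],"angular":[0,0,0],"fingers":0.25},{"slide":[190,-21,0],"angular":[0,0,0],"fingers":0.25},{"slide":[220,-25,20],"angular":[0,0,0],"fingers":0.25},{"slide":[234,-26,40],"angular":[0,0,0],"fingers":0.25},{"slide":[234,-26,60],"angular":[0,0,0],"fingers":0.25},{"slide":[234,-26,60],"angular":[0,0,0],"fingers":0.25},{"slide":[234,-26,60],"angular":[0,0,0],"fingers":0.25}]'

```text
clock: 20.88
tcp_pos: [0.4161, 0.3429, 0.1584]
orientation: [-0.0, 0.707, 0.707, -0.002]
wrist_force: [0.1, -0.5, 0.3]
finger_gap: 0.0641
grip_force: 0.0
```

```bash
python3 - <<'E'
from h import *
q=read_camera("side");q=read_camera("side");save(q,"s11")
s=get_state();print(s["clock"],s["tcp_pos"],s["finger_gap"])
p=read_camera("wrist");save(p,"w11")
print(fit(p,"red_small",(.418,.343),s))
q=np.array(cv2.imread("pics/s11.png")[150:290,190:330]);q=cv2.resize(q,(384,384))
cv2.imwrite("pics/c11.png",cv2.resize(np.hstack([cv2.imread("pics/w11.png"),q]),None,fx=.89,fy=.89))
E
```

```text
20.9833 [0.41774868 0.34318851 0.16043167] 0.06415138074587988
(array([0.4176, 0.3453]), np.float64(0.104))
```

View pics/c11.png

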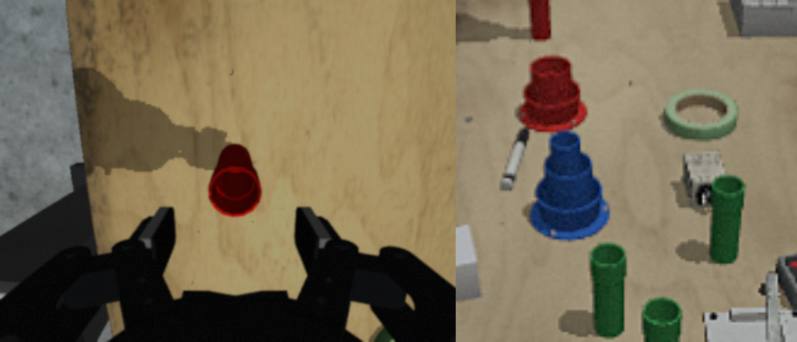

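Red mid is nested in its pot (side crop, (552,85)). Red small is between the pads at (235,187).

Call:
jog_arm --moves '[{"slide":[2,0,20],"angular":[0,0,0],"fingers":0.25},{"slide":[2,0,40],"angular":[0,0,0],"fingers":0.25},{"slide":[2,0,58],"angular":[0,0,0],"fingers":0.25},{"slide":[2,0,68],"angular":[0,0,0],"fingers":0.25},{"slide":[2,0,71],"angular":[0,0,0],"fingers":0.25},{"slide":[2,0,71],"angular":[0,0,0],"fingers":0.25},{"slide":[2,0,71],"angular":[0,0,0],"fingers":0.25}]' --squeeze 35

```text
clock: 21.62
tcp_pos: [0.418, 0.3455, 0.0894]
orientation: [0.0, 0.707, 0.707, 0.001]
wrist_force: [-0.4, 0.7, 0.3]
finger_gap: 0.0641
grip_force: 0.0
```

Call:
jog_arm --moves '[{"slide":[0,0,0],"angular":[0,0,0],"fingers":1},{"slide":[0,0,0],"angular":[0,0,0],"fingers":1},{"slide":[0,0,0],"angular":[0,0,0],"fingers":1},{"slide":[0,0,0],"angular":[0,0,0],"fingers":1},{"slide":[0,0,0],"angular":[0,0,0],"fingers":1},{"slide":[0,0,0],"angular":[0,0,0],"fingers":1}]'

```text
clock: 22.12
tcp_pos: [0.4179, 0.3458, 0.0895]
orientation: [0.0, 0.707, 0.707, 0.001]
wrist_force: [0.0, -0.4, 6.2]
finger_gap: 0.0359
grip_force: 35.1
```

Call:
jog_arm --moves '[{"slide":[0,0,-25],"angular":[0,0,0],"fingers":1},{"slide":[0,0,-60],"angular":[0,0,0],"fingers":1},{"slide":[0,0,-95],"angular":[0,0,0],"fingers":1},{"slide":[-25,3,-118],"angular":[0,0,0],"fingers":1},{"slide":[-60,7,-118],"angular":[0,0,0],"fingers":1},{"slide":[-98,11,-118],"angular":[0,0,0],"fingers":1},{"slide":[-136,15,-118],"angular":[0,0,0],"fingers":1},{"slide":[-174,19,-118],"angular":[0,0,0],"fingers":1},{"slide":[-208,23,-118],"angular":[0,0,0],"fingers":1},{"slide":[-230,25,-118],"angular":[0,0,0],"fingers":1}]'

```text
clock: 22.95
tcp_pos: [0.442, 0.1127, 0.2064]
orientation: [0.0, 0.708, 0.706, -0.0]
wrist_force: [0.7, 0.3, -0.2]
finger_gap: 0.0361
grip_force: 35.4
```

Call:
jog_arm --moves '[{"slide":[-6.5,1,0],"angular":[0,0,0],"fingers":1},{"slide":[-6.5,1,0],"angular":[0,0,0],"fingers":1},{"slide":[-6.5,1,0],"angular":[0,0,0],"fingers":1},{"slide":[-6.5,1,0],"angular":[0,0,0],"fingers":1},{"slide":[-6.5,1,0],"angular":[0,0,0],"fingers":1}]'

```text
clock: 23.37
tcp_pos: [0.4429, 0.11, 0.2062]
orientation: [-0.0, 0.707, 0.708, -0.0]
wrist_force: [0.2, 0.0, -0.8]
finger_gap: 0.0355
grip_force: 35.4
```

```bash
python3 - <<'E'
from h import *
s=get_state();print(s["clock"],s["tcp_pos"],s["finger_gap"],s["orientation"])
p=read_camera("wrist");save(p,"w12")
E
```

```text
23.3667 [0.44294799 0.10999106 0.20618761] 0.03553026770531043 [-1.37185712e-04  7.06537873e-01  7.07675218e-01 -1.10885970e-05]
```

View pics/w12.png

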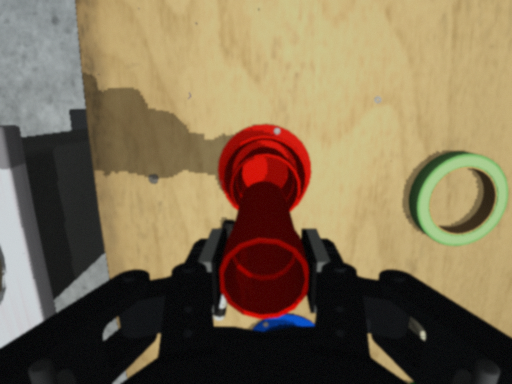

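It matches the blue case: rim at (264,275), nest at (264,172). Lowering 106 mm.

Call:
jog_arm --moves '[{"slide":[-1,1,15],"angular":[0,0,0],"fingers":1},{"slide":[-1,1,32],"angular":[0,0,0],"fingers":1},{"slide":[-1,1,49],"angular":[0,0,0],"fingers":1},{"slide":[-1,1,65],"angular":[0,0,0],"fingers":1},{"slide":[-1,1,79],"angular":[0,0,0],"fingers":1},{"slide":[-1,1,90],"angular":[0,0,0],"fingers":1},{"slide":[-1,1,98],"angular":[0,0,0],"fingers":1},{"slide":[-1,1,103],"angular":[0,0,0],"fingers":1},{"slide":[-1,1,106],"angular":[0,0,0],"fingers":1},{"slide":[-1,1,106],"angular":[0,0,0],"fingers":1}]'

```text
clock: 24.25
tcp_pos: [0.4441, 0.1081, 0.1001]
orientation: [-0.0, 0.707, 0.707, -0.0]
wrist_force: [-0.5, -0.4, -0.2]
finger_gap: 0.0362
grip_force: 35.5
```

Call:
jog_arm --moves '[{"slide":[0,0,0.5],"angular":[0,0,0],"fingers":1},{"slide":[0,0,0.5],"angular":[0,0,0],"fingers":1}]'

```text
clock: 24.42
tcp_pos: [0.4446, 0.1079, 0.1003]
orientation: [0.0, 0.707, 0.707, 0.0]
wrist_force: [-0.5, 0.7, -0.5]
finger_gap: 0.0358
grip_force: 35.5
```

Call:
jog_arm --moves '[{"slide":[0,0,0],"angular":[0,0,0],"fingers":0.6},{"slide":[0,0,0],"angular":[0,0,0],"fingers":0.2},{"slide":[0,0,0],"angular":[0,0,0],"fingers":0},{"slide":[0,0,0],"angular":[0,0,0],"fingers":0},{"slide":[0,0,0],"angular":[0,0,0],"fingers":0},{"slide":[0,0,-15],"angular":[0,0,0],"fingers":0},{"slide":[0,0,-45],"angular":[0,0,0],"fingers":0},{"slide":[0,0,-85],"angular":[0,0,0],"fingers":0},{"slide":[0,0,-120],"angular":[0,0,0],"fingers":0},{"slide":[0,0,-130],"angular":[0,0,0],"fingers":0}]'

```text
clock: 25.25
tcp_pos: [0.4465, 0.108, 0.2352]
orientation: [0.003, 0.707, 0.707, 0.003]
wrist_force: [-0.1, 0.2, 0.8]
finger_gap: 0.0856
grip_force: 0.0
```

Call:
jog_arm --moves '[{"slide":[40,0,-10],"angular":[0,0,0],"fingers":0},{"slide":[80,0,-10],"angular":[0,0,0],"fingers":0},{"slide":[120,0,-10],"angular":[0,0,0],"fingers":0},{"slide":[160,0,-10],"angular":[0,0,0],"fingers":0},{"slide":[180,0,-10],"angular":[0,0,0],"fingers":0},{"slide":[180,0,-10],"angular":[0,0,0],"fingers":0},{"slide":[180,0,-10],"angular":[0,0,0],"fingers":0},{"slide":[180,0,-10],"angular":[0,0,0],"fingers":0}]'

```text
clock: 25.92
tcp_pos: [0.4438, 0.2873, 0.2393]
orientation: [0.0, 0.707, 0.707, -0.001]
wrist_force: [0.3, 0.9, 0.2]
finger_gap: 0.0853
grip_force: 0.0
```

```bash
python3 - <<'E'
from h import *
q=read_camera("side")
h=cv2.cvtColor(q["color"],cv2.COLOR_RGB2HSV).astype(int);H,S,V=h[...,0],h[...,1],h[...,2]
for n,xy,m in(("blue",(.470,-.1233),abs(H-112)<14),("red",(.4437,.1085),(H<8)|(H>172))):
    m=(m&(S>110)&(V>25)).astype(np.uint8)
    t=np.linspace(0,6.283,40)
    top=proj(q,np.c_[xy[0]+.019*np.cos(t),xy[1]+.019*np.sin(t),0*t+.118])
    base=proj(q,[xy[0],xy[1],.02])[0].astype(int)
    l=cv2.connectedComponents(m)[1]; k=l[base[1],base[0]]; r,c=np.where(l==k)
    print(n,"blob top",r.min(),"cols",c[r<r.min()+5].min(),c[r<r.min()+5].max(),"predicted top",top[:,1].min().round(1),"cols",top[:,0].min().round(1),top[:,0].max().round(1))
print(get_state()["tcp_pos"])
E
```

```text
blue blob top 204 cols 229 240 predicted top 202.6 cols 228.2 241.2
red blob top 166 cols 223 233 predicted top 164.7 cols 222.4 233.5
[0.44400198 0.28687666 0.23943979]
```

Both nests match the predicted rim height, within about 1 px, the same for both. Handing in.

```bash
python3 -c "
from workcell import *
print(hand_in())"
```

```text
the job is handed in; nothing more can be done
None
```

I nested both sets in order, blue then red, each small cup inside its middle cup inside its pot, and handed the job in at about 26 s; the final side-camera check put both top rims within about 1 px of fully seated, and the bystanders and green look-alikes were left alone.

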